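# Sort grinding balls with the slotted scoop

### The job

With the slotted scoop, lift the three large white grinding balls out of the red tub, letting the small dark worn ones fall back between its bars, and tip the large ones from close above the blue dish into it; more than one scoop is fine. All four small balls must end in the tub, and the scoop must be stood level on its green mat again and let go. Do not take hold of the balls with the gripper, throw them or drop them from high up, and leave everything else on the bench where it is.

Things in the scene. Friction and masses are not known exactly. Their poses are not given: they have to be found in the camera images.
- scoop: steel slotted scoop, yellow handle, 0.2 kg, on its mat. Origin: centre of pan's underside; x to the open front lip, z up. Pan: five round bars along x, 3 mm thick, at y = -40, -20, 0, 20, 40 (17 mm gaps), x -45 to 45, undersides at z = 0, joined only at the back. Back wall x -48 to -45, 28 mm high; side walls 22 high, |y| 43 to 46, x -48 to 10. Handle: see scoop_grip
- scoop_grip (a point): where to hold the scoop: (-86, 0, 106) mm in its frame. The handle rises from the back wall leaning back, 25 degrees from z towards -x: a thin steel neck, then a yellow block 80 mm long, 22 deep, 16 wide along y (grip these two side faces), its axis from (-63, 0, 56) to (-97, 0, 129). The point lies on that axis, 25 mm below the top end
- scoop_lip (a point): middle of the pan's front lip (the free bar tips), underside, at (45, 0, 0) mm in the scoop's frame; large balls enter here. They start to roll along the bars at a tilt of about 20 degrees: raise the lip (well up the ramp, close to it) so that they roll to the back wall, dip it 35 degrees to tip them out
- tub: dark red open tub fixed on the bench, 294 mm (x) by 110 (y) by 45 high, walls 4. Origin: under the floor on the bench, z up. Flat floor at z = 5, x -140 to 95, y -51 to 51; from x = 95 a ramp of 38 degrees rises towards +x to the rim at x = 146. Balls start between x = -8 and 88, so the scoop, lip to +x, can be set down at the -x end (scoop origin at x = -70) and pushed to the ramp
- dish: blue round ceramic dish fixed on the bench, 150 mm across the rim, 40 mm high, walls 4 mm, inside about 112 mm across at the floor and 142 at the rim. Origin: centre of its underside; floor at z = 5
- mat: green mat fixed on the bench, 140 (x) by 120 (y) by 3 mm thick, the scoop's place. Origin: centre of its underside; the scoop stands on it with its x within about 10 degrees of the mat's x
- large1: white zirconia grinding ball, 25 mm in diameter; origin at its centre. It lies on the tub's floor at the start; it rolls if pushed; about 50 g. To be put into the dish
- large2: white zirconia grinding ball, 25 mm in diameter; origin at its centre. It lies on the tub's floor at the start; it rolls if pushed; about 50 g. To be put into the dish
- large3: white zirconia grinding ball, 25 mm in diameter; origin at its centre. It lies on the tub's floor at the start; it rolls if pushed; about 50 g. To be put into the dish
- small1: dark grey grinding ball, 12 mm in diameter; origin at its centre. It lies on the tub's floor at the start; it rolls if pushed; about 14 g. Undersized: to stay in the tub
- small2: dark grey grinding ball, 12 mm in diameter; origin at its centre. It lies on the tub's floor at the start; it rolls if pushed; about 14 g. Undersized: to stay in the tub
- small3: dark grey grinding ball, 12 mm in diameter; origin at its centre. It lies on the tub's floor at the start; it rolls if pushed; about 14 g. Undersized: to stay in the tub
- small4: dark grey grinding ball, 12 mm in diameter; origin at its centre. It lies on the tub's floor at the start; it rolls if pushed; about 14 g. Undersized: to stay in the tub
- amber_jar: bystander: amber jar with white lid, 52 mm wide, 75 mm high; origin at its underside
- mill_jar: bystander: steel grinding jar with lid and knob, 80 mm wide, 74 mm high, on the robot's side of the dish and tub; origin at its underside
- beaker: bystander: small white cup, 42 mm wide, 50 mm high, on the robot's side of the dish; origin at its underside
- brush: bystander: small brush lying along y near the robot; origin at its underside

How it is judged:
By the outcome, as a careful person would: the job done as asked, in the order asked, and still so for the second after the job is handed in, with the robot touching nothing.
It also fails if it takes over 64 s, if anything falls off the work surface, if the arm or the gripper's body presses on something with over 40 N, if the wrist force passes 120 N, or if a joint passes its speed limit or range.

### The arm

A 6-joint arm with a two-finger parallel gripper is mounted at the origin on the work surface. World frame = base frame: x ahead of the robot, y to its left, z up, the work surface at z = 0. Lengths are in m, angles in degrees, forces in N, time in s.
With the tool pointing down it reaches from about 0.35 to 0.875 m from the base axis. Payload 15.5 kg.
Tool frame: the origin (TCP) lies on the front face of the gripper's body, between the roots of the fingers; the fingertips stand 73 mm ahead of it and the grasp point (between the pads) lies 54 mm ahead of it; z points along the fingers, y is the line along which they close (so a half turn about z gives the same grasp; the last joint's range is limited). The gripper opens to 85 mm and grips with 20 to 120 N. Pads are 22 mm wide; open, the fingers measure 114 mm over their backs; the gripper's body (76 mm by 85 mm) begins 54 mm behind the grasp point. The pads swing forward as they close: fully open they stand 13 mm farther back than shut.
Start: joints at [58.127, 28.281, 77.091, -0, 74.628, -5.472], TCP at [0.278, 0.56, 0.304] pointing down, gripper open.
Joint ranges: [-166.48, 166.48], [-47.26, 123.95], [12.59, 153.08], [-70.14, 250.14], [6.76, 159.57], [-176.63, 176.63]. Speed limits (degrees/s): [108.29, 108.29, 147.25, 172.46, 172.46, 172.46].

### API

Orientations are given as a 3x3 rotation matrix whose columns are the frame's x, y, z axes.
In Python, from cell import get_state, imaging, workorder gives the robot as it stands.
- The arm moves only by the tool move_arm, never from a script. Its argument "moves" is a list of rows, each an object with "travel": the shift along the tool's x, y, z in units of 60 mm (1.0 is 60 mm), a list of three; "twist": the turn, a rotation vector about the tool's x, y, z in units of 8 degrees (1.0 is 8 degrees), a list of three. In form: [{"travel": [x, y, z], "twist": [ax, ay, az]}, ...]. A call has 1 to 10 rows; each row shifts and turns the commanded pose from where the row before left it, along the tool's axes as they then stand; what a row does not reach is not made up. A row lasts 1/8 s, in which the tool goes at most 62.5 mm and 10.7 degrees, less where a joint would pass 70% of its speed; a pose out of reach is approached as far as the arm can. A call is refused whole if a number of a shift passes 1 or a number of a turn 1, either way. A call with a gripper value outside its range is refused whole. "claw" is the opening, from -1 (shut) to 1 (fully open), set as the call begins (left out, the last holds). The fingers move at their own pace and stop on an object; "grip_force" is the grip in N (left out, the last holds). Time passes only in rows, so rows that do not move let the fingers close. It gives the time, the measured TCP pose, the force, the opening and the grip force at its end, in the units of the state.
- get_state(): the state, without advancing time (a new reading comes with each control period).
- imaging.camera(name): name is "scene" or "top" or "wrist"; returns a dict with "frame" (400x640x3 uint8, red, green, blue), "fov_y" (degrees; the focal length in pixels is half the picture's height over the tangent of half this angle, whatever the lens; pixels are square), "cx", "cy" (the principal point, pixels), "dist_coeffs" ([k1, k2, p1, p2, k3] as OpenCV has them; the pictures are not rectified), "eye" and "attitude" of the camera in the world; the wrist camera has in their place "tool_from_camera" (4x4, takes a point from camera to tool coordinates, whose origin is the TCP and whose axes are the flange's). Camera axes: x right, y down, z forward; pixel columns grow to the right and rows downward; lengths in m; the calibration is good to about 2 mm. A picture is of the moment at which its call begins: read the wrist's pose just before it. There is no depth.
- workorder.close_job(): hands the job in; it is judged then, once.
The state is a dict: "t": time; "joint_pos": joint angles; "joint_velocities": joint speeds; "effort": joint torques, N m; "eef_pos": TCP position; "eef_rot": TCP orientation; "ft_force": force on the tool from outside, world axes, zero at the start; "ft_torque": the same for the moment, N m; "width": finger opening in m; "grip_force": force on a finger pad.
Only numpy, scipy, OpenCV 4.12 (cv2) and the standard library are available. Lean on these libraries where they do the work, as an engineer would, in place of code of your own. Each camera call takes 0.05 s, during which the arm holds its last target. There are 200 camera calls.

## Working session

There is one attempt and no reset: what is moved stays moved. The work goes in short steps, Python scripts to look and compute and a tool call to move; the robot and the scene stay as the last step left them, time stands still between calls to the robot, and variables do not carry over. Pictures are saved under pics/ and viewed, at most 10 in all, crops included, and the job is handed in when it is done.

Besides the shell and the picture viewer there is one more tool, called after "Call:" as a command line: name --argument value ..., lists and objects as JSON in quotes. move_arm: Moves the arm, as the interface text tells. Its arguments: {"type":"object","properties":{"moves":{"type":"array"},"claw":{"type":"number"},"grip_force":{"type":"number"}},"required":["moves"]}

```bash
mkdir -p pics; ls; cat > h.py <<'E'
import numpy as np, cv2
from cell import get_state, imaging, workorder
def cam(name):
    s=get_state(); c=imaging.camera(name)
    f=200/np.tan(np.radians(c['fov_y']/2))
    K=np.array([[f,0,c['cx']],[0,f,c['cy']],[0,0,1]])
    if name=='wrist':
        T=np.eye(4);T[:3,:3]=s['eef_rot'];T[:3,3]=s['eef_pos']
        T=T@np.array(c['tool_from_camera'])
        R,e=T[:3,:3],T[:3,3]
    else: R,e=np.array(c['attitude']),np.array(c['eye'])
    return c['frame'],K,np.array(c['dist_coeffs']),R,e
def ray(C,px,z):
    _,K,d,R,e=C
    p=cv2.undistortPoints(np.array(px,float).reshape(-1,1,2),K,d).reshape(-1,2)
    D=np.c_[p,np.ones(len(p))]@R.T
    return e+D*((z-e[2])/D[:,2])[:,None]
def proj(C,P):
    _,K,d,R,e=C
    return cv2.projectPoints((np.array(P,float).reshape(-1,3)-e)@R,np.zeros(3),np.zeros(3),K,d)[0].reshape(-1,2)
def save(C,n,s=1): cv2.imwrite(f'pics/{n}.png',cv2.resize(C[0][:,:,::-1],None,fx=s,fy=s))
E
python3 - <<'E'
from h import *
for n in('top','scene'):
    C=cam(n);save(C,n+'0',1.25);print(n,C[4],C[3].round(2).tolist(),C[1][0,0])
s=get_state();print(s['eef_rot'],s['width'],s['t'],s['ft_force'])
E
```

```text
pics
top [0.38436258 0.10855185 1.04074827] [[0.01, -0.98, 0.18], [-1.0, -0.01, -0.01], [0.02, -0.18, -0.98]] 506.20966948610914
scene [ 0.96674099 -0.755743    0.85896099] [[0.9, 0.29, -0.33], [0.44, -0.55, 0.71], [0.02, -0.78, -0.62]] 493.39514947178964
[[-8.95722206e-01  4.44613753e-01 -5.83142058e-04]
 [ 4.44614122e-01  8.95721732e-01 -9.27705337e-04]
 [ 1.09862463e-04 -1.09023947e-03 -9.99999400e-01]] 0.08521979788572756 0.1 [0.02050522 0.22731006 0.05869312]
```

View pics/top0.png

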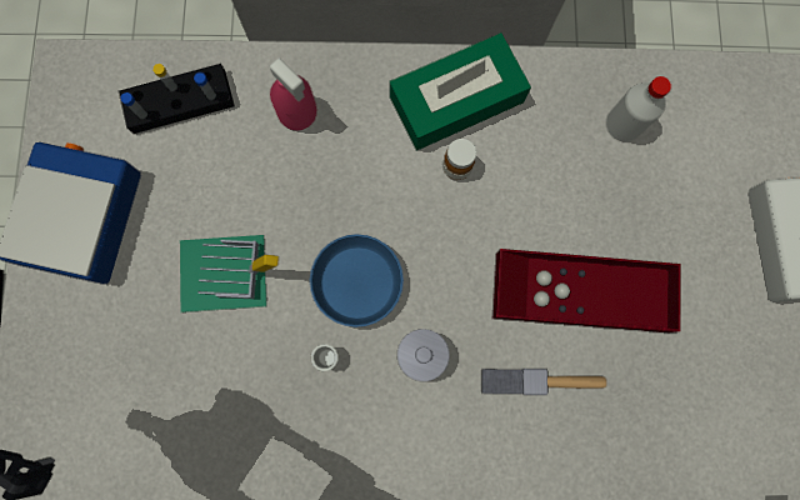

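View pics/scene0.png

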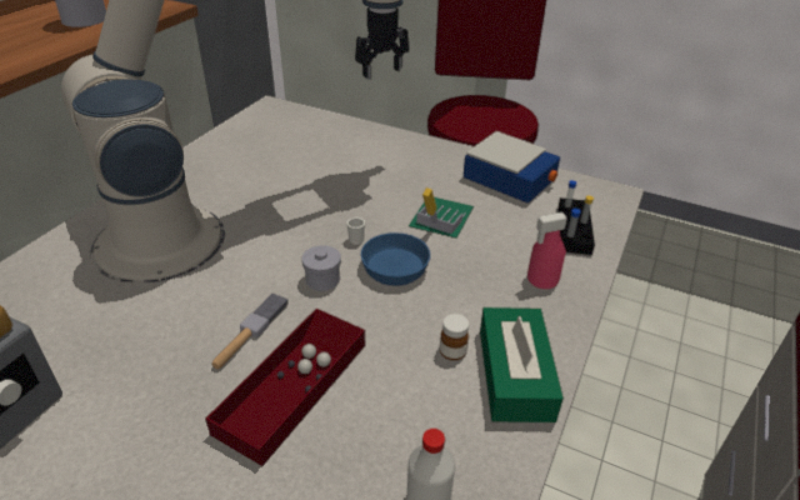

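The top view (×1.25) shows the scoop on the green mat at about (225,272), with its lip to the left (+y). The dish is at (357,280). The tub is at (588,290) with its ramp at the left (+y) end. Three white balls are near (550,288) and four dark ones near (573,290).

```bash
cat >> h.py <<'E'
def blobs(m,amin=5):
    n,l,st,c=cv2.connectedComponentsWithStats(m.astype(np.uint8),connectivity=4)
    return [(c[i],st[i],(l==i)) for i in range(1,n) if st[i,4]>=amin]
def big(m):
    return max(blobs(m),key=lambda b:b[1][4])[2].astype(np.uint8)
def rect(m):
    c=max(cv2.findContours(m,cv2.RETR_EXTERNAL,cv2.CHAIN_APPROX_NONE)[0],key=cv2.contourArea)
    return cv2.approxPolyDP(cv2.convexHull(c),6,True).reshape(-1,2)
E
python3 - <<'E'
from h import *
np.set_printoptions(precision=4,suppress=True)
C=cam('top');I=C[0].astype(int);r,g,b=I[...,0],I[...,1],I[...,2]
m=big((r>40)&(g<r*.35)&(b<r*.4)&(np.arange(640)[None]>350))
q=rect(m);print('tub px',q.tolist());print(ray(C,q,.045))
Y,X=np.mgrid[:400,:640]
m=big((b>r*1.4)&(b>50)&(X>240)&(X<335))
c=max(cv2.findContours(m,0,1)[0],key=cv2.contourArea)
P=ray(C,c.reshape(-1,2),.04)[:,:2].astype(np.float32);print('dish',cv2.minEnclosingCircle(P))
m=((g>r*1.5)&(g>60)&(X<220)&(Y>170)).astype(np.uint8)
m=cv2.morphologyEx(m,cv2.MORPH_CLOSE,np.ones((15,15)))
q=rect(big(m));print('mat',q.tolist());print(ray(C,q,.003)); print(cv2.minAreaRect(ray(C,q,.003)[:,:2].astype(np.float32)))
m=(r>120)&(g>90)&(b<80)&(X<240)&(X>190)&(Y>180)
for x in blobs(m):print('yellow',x[0],x[1],ray(C,[x[0]],.10))
sub=(X>405)&(X<535)&(Y>205)&(Y<258)
for x in blobs(sub&(g>110)):print('L',x[1][4],x[0],ray(C,[x[0]],.0175))
for x in blobs(sub&(r<70)&(g>r*.5),4):print('S',x[1][4],x[0],ray(C,[x[0]],.011))
for p in [(205,218)]: pass
cv2.imwrite('pics/z1.png',cv2.resize(C[0][180:255,130:280,::-1],None,fx=5,fy=5,interpolation=2))
E
```

```text
tub px [[400, 199], [543, 211], [543, 264], [397, 253]]
[[ 0.5693 -0.0679  0.045 ]
 [ 0.5489 -0.358   0.045 ]
 [ 0.4424 -0.351   0.045 ]
 [ 0.4611 -0.0602  0.045 ]]
dish ((0.5168036222457886, 0.16213467717170715), 0.0744730532169342)
mat [[210, 188], [212, 244], [145, 249], [145, 192]]
[[0.5947 0.322  0.003 ]
 [0.4777 0.3121 0.003 ]
 [0.4655 0.4488 0.003 ]
 [0.5842 0.4573 0.003 ]]
((0.530532717704773, 0.38544023036956787), (0.11901164799928665, 0.13720335066318512), 4.8271307945251465)
yellow [212.1781 208.6644] [202 204  21  12 146] [[0.5354 0.296  0.1   ]]
L 94 [518.7553 206.8511] [[ 0.5615 -0.3202  0.0175]]
L 97 [434.8247 221.866 ] [[ 0.5278 -0.1437  0.0175]]
L 99 [449.2626 232.1818] [[ 0.5069 -0.1729  0.0175]]
L 98 [432.9592 238.6735] [[ 0.4932 -0.1389  0.0175]]
L 13 [412. 257.] [[ 0.4555 -0.0952  0.0175]]
S 25 [450.4  217.04] [[ 0.5392 -0.1781  0.011 ]]
S 26 [465.  218.5] [[ 0.5366 -0.2085  0.011 ]]
S 5 [435. 228.] [[ 0.516  -0.1453  0.011 ]]
S 4 [439.  239.5] [[ 0.4923 -0.1529  0.011 ]]
S 28 [449.6786 246.5   ] [[ 0.4782 -0.1745  0.011 ]]
S 24 [463.875  247.8333] [[ 0.4758 -0.2038  0.011 ]]
S 5 [417. 256.] [[ 0.4581 -0.1068  0.011 ]]
```

View pics/z1.png

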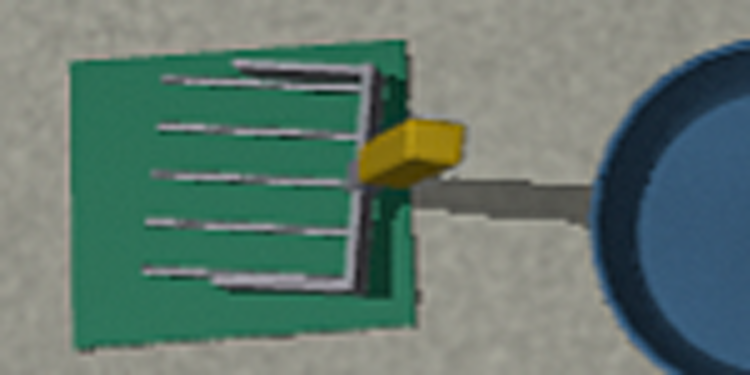

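The zoom shows the bar tips at the left, the back wall at crop x≈360 and the yellow block leaning right. Next I'll compute the scoop's pose and check it against the handle.

```bash
cat >> h.py <<'E'
from scipy.spatial.transform import Rotation as Ro
TUB=(np.array([.5052,-.2123,0]),86.2); DISH=(np.array([.5168,.1621,0]),90.)
def Rs(h,lip): # scoop rotation: heading, lip up
    return (Ro.from_euler('z',h,degrees=True)*Ro.from_euler('y',-lip,degrees=True)).as_matrix()
def inframe(F,p): return F[0]+Rs(F[1],0)@np.array(p)
E
python3 - <<'E'
from h import *
np.set_printoptions(precision=4,suppress=True)
C=cam('top')
z=lambda a:np.array(a)/5+[130,180]
t=ray(C,z([(165,80),(160,128),(155,175),(148,222),(143,270)]),.0045)
w=ray(C,z([(370,67),(350,290)]),.031)
print(t,w)
d=t[0]-t[4];d1=w[0]-w[1]
print(np.linalg.norm(d),np.linalg.norm(d1),[np.degrees(np.arctan2(x[1],x[0]))+90 for x in(d,d1)])
m=w.mean(0);l=t.mean(0);v=l-m;print('len',np.hypot(*v[:2]),np.degrees(np.arctan2(v[1],v[0])))
h=93.
for h in(92,94,96):
    o=(m+Rs(h,0)@[.0465,0,0]+l-Rs(h,0)@[.045,0,0])/2;o[2]=.003
    print(h,o)
    P=[o+Rs(h,0)@p for p in([-.097+.010,.008,.129+.0046],[-.097+.010,-.008,.1336],[-.097-.010,.008,.1244],[-.097-.010,-.008,.1244])]
    print(((proj(C,P)-[130,180])*5).round().tolist(), o+Rs(h,0)@[-.086,0,.106])
E
```

```text
[[0.576  0.4187 0.0045]
 [0.5557 0.4194 0.0045]
 [0.536  0.4202 0.0045]
 [0.5164 0.4218 0.0045]
 [0.4965 0.4225 0.0045]] [[0.5776 0.3279 0.031 ]
 [0.4869 0.3312 0.031 ]]
0.07953888303886375 0.09084333550028295 [np.float64(87.23703027021558), np.float64(87.90569269574453)]
len 0.0910544190173359 87.5672973925192
92 [0.5342 0.3758 0.003 ]
[[411.0, 144.0], [412.0, 101.0], [471.0, 147.0], [471.0, 104.0]] [0.5372 0.2898 0.109 ]
94 [0.5341 0.3758 0.003 ]
[[412.0, 136.0], [411.0, 93.0], [472.0, 137.0], [471.0, 94.0]] [0.5401 0.29   0.109 ]
96 [0.5341 0.3758 0.003 ]
[[412.0, 128.0], [410.0, 85.0], [472.0, 127.0], [469.0, 84.0]] [0.5431 0.2902 0.109 ]
```

```bash
cat >> h.py <<'E'
def down(h): # tool rotation with x along heading, pointing down
    return Rs(h,0)@np.diag([1,-1,-1.])
def plan(*goals,start=None):
    """goals: (R,p,n) tool poses; prints rounded rows"""
    s=get_state();R,p=start or (np.array(s['eef_rot']),np.array(s['eef_pos']))
    out=[]
    for Rg,pg,n in goals:
        for k in range(n):
            f=1/(n-k)
            rv=Ro.from_matrix(R.T@Rg).as_rotvec(degrees=True)*f/8
            t=R.T@(pg-p)*f/.06
            t,rv=t.round(2)+0,rv.round(2)+0
            if max(abs(t).max(),abs(rv).max())>1: print('OVER')
            out.append((t,rv)); p=p+R@t*.06; R=R@Ro.from_rotvec(rv*8,degrees=True).as_matrix()
    for i in range(0,len(out),10):
        print('['+', '.join('{"travel":%s,"twist":%s}'%(np.array(t).tolist(),np.array(r).tolist()) for t,r in out[i:i+10])+']')
    return R,p
E
python3 - <<'E'
from h import *
plan((down(87.6),np.array([.5307,.2899,.26]),9))
E
```

```text
[{"travel":[-0.64, -0.24, 0.08],"twist":[0.0, 0.0, 0.92]}, {"travel":[-0.67, -0.15, 0.08],"twist":[0.0, 0.0, 0.92]}, {"travel":[-0.68, -0.07, 0.08],"twist":[0.0, 0.0, 0.92]}, {"travel":[-0.68, 0.02, 0.08],"twist":[0.0, 0.0, 0.91]}, {"travel":[-0.68, 0.11, 0.08],"twist":[0.0, 0.0, 0.92]}, {"travel":[-0.66, 0.19, 0.08],"twist":[0.0, 0.0, 0.91]}, {"travel":[-0.63, 0.27, 0.08],"twist":[0.0, 0.0, 0.92]}, {"travel":[-0.59, 0.35, 0.08],"twist":[0.0, 0.0, 0.91]}, {"travel":[-0.53, 0.42, 0.09],"twist":[0.0, 0.0, 0.92]}]
```

Call:
move_arm --moves '[{"travel": [-0.64,-0.24,0.08],"twist": [0,0,0.92]},{"travel": [-0.67,-0.15,0.08],"twist": [0,0,0.92]},{"travel": [-0.68,-0.07,0.08],"twist": [0,0,0.92]},{"travel": [-0.68,0.02,0.08],"twist": [0,0,0.91]},{"travel": [-0.68,0.11,0.08],"twist": [0,0,0.92]},{"travel": [-0.66,0.19,0.08],"twist": [0,0,0.91]},{"travel": [-0.63,0.27,0.08],"twist": [0,0,0.92]},{"travel": [-0.59,0.35,0.08],"twist": [0,0,0.91]},{"travel": [-0.53,0.42,0.09],"twist": [0,0,0.92]},{"travel": [0,0,0],"twist": [0,0,0]}]' --claw 1

```text
t: 1.45
eef_pos: [0.532, 0.2883, 0.2595]
eef_rot: [[0.046, 0.999, -0.0], [0.999, -0.046, -0.001], [-0.001, -0.0, -1.0]]
ft_force: [-0.8, -0.1, 0.5]
width: 0.0855
grip_force: 0.0
```

```bash
python3 - <<'E'
from h import *
np.set_printoptions(precision=4,suppress=True)
s=get_state();print(s['t'],s['eef_pos'],s['eef_rot'],s['joint_pos'])
C=cam('wrist');I=C[0].copy()
o=np.array([.5343,.3758,.003]);h=87.6
P=[o+Rs(h,0)@np.array(p)/1000 for p in([-87,8,133.6],[-87,-8,133.6],[-107,8,124.4],[-107,-8,124.4],[45,40,1.5],[45,-40,1.5],[45,0,1.5],[-45,46,28],[-45,-46,28])]
for q in proj(C,P): cv2.circle(I,tuple(int(v) for v in q),3,(255,0,0),-1)
save((I,),'w1',1.25)
E
```

```text
1.45 [0.532  0.2883 0.2595] [[ 0.0463  0.9989 -0.0003]
 [ 0.9989 -0.0463 -0.0006]
 [-0.0006 -0.0003 -1.    ]] [22.8111 29.2449 83.0911 -0.0242 67.6929 25.4713]
```

View pics/w1.png

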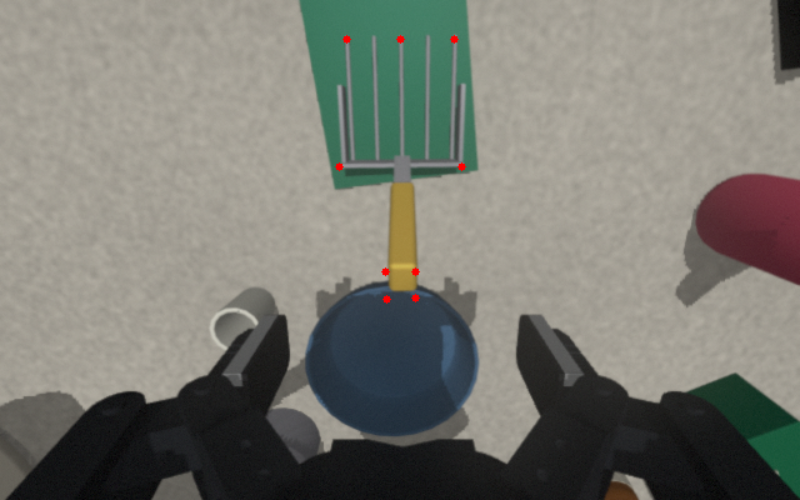

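The predicted (red) points fall on the tips, wall and handle, with the real scoop about 3 mm farther toward +y. Now I'll descend and grip.

Call:
move_arm --moves '[{"travel": [0.08,-0.02,0.4],"twist": [0,0,0]},{"travel": [0,0,0.5],"twist": [0,0,0]},{"travel": [0,0,0.5],"twist": [0,0,0]},{"travel": [0,0,0.2],"twist": [0,0,0]},{"travel": [0,0,0],"twist": [0,0,0]}]'

```text
t: 2.12
eef_pos: [0.5291, 0.2955, 0.1639]
eef_rot: [[0.041, 0.999, -0.001], [0.999, -0.041, -0.0], [-0.0, -0.001, -1.0]]
ft_force: [0.0, 1.0, -0.3]
width: 0.0858
grip_force: 0.0
```

Call:
move_arm --moves '[{"travel": [0,0,0],"twist": [0,0,0]},{"travel": [0,0,0],"twist": [0,0,0]},{"travel": [0,0,0],"twist": [0,0,0]},{"travel": [0,0,0],"twist": [0,0,0]},{"travel": [0,0,0],"twist": [0,0,0]},{"travel": [0,0,0],"twist": [0,0,0]}]' --claw -1 --grip_force 90

```text
t: 2.88
eef_pos: [0.5297, 0.2951, 0.1644]
eef_rot: [[0.042, 0.999, 0.0], [0.999, -0.042, 0.0], [0.0, 0.0, -1.0]]
ft_force: [-0.3, -0.0, 5.5]
width: 0.0147
grip_force: 87.6
```

```bash
cat >> h.py <<'E'
G=np.array([-.084,.001,.1614])
def tool(o,h,lip=0): # scoop origin world, heading, lip-up -> tool pose
    R=Rs(h,lip); return R@np.diag([1,-1,-1.]), np.array(o)+R@G
E
python3 - <<'E'
from h import *
s=get_state()
plan((down(87.6),np.array([.5297,.2951,.2644]),3),(*tool(inframe(TUB,[-.068,0,.1]),86.2),14))
E
```

```text
[{"travel":[0.0, 0.0, -0.56],"twist":[0.0, 0.0, 0.0]}, {"travel":[0.0, 0.0, -0.55],"twist":[0.0, 0.0, 0.0]}, {"travel":[0.0, 0.0, -0.56],"twist":[0.0, 0.0, 0.0]}, {"travel":[-0.79, -0.01, 0.0],"twist":[0.0, 0.0, 0.01]}, {"travel":[-0.79, -0.01, 0.0],"twist":[0.0, 0.0, 0.01]}, {"travel":[-0.78, -0.01, 0.0],"twist":[0.0, 0.0, 0.01]}, {"travel":[-0.79, -0.01, 0.0],"twist":[0.0, 0.0, 0.01]}, {"travel":[-0.78, 0.0, 0.01],"twist":[0.0, 0.0, 0.01]}, {"travel":[-0.79, 0.0, 0.0],"twist":[0.0, 0.0, 0.01]}, {"travel":[-0.78, 0.0, 0.01],"twist":[0.0, 0.0, 0.01]}]
[{"travel":[-0.79, 0.0, 0.0],"twist":[0.0, 0.0, 0.02]}, {"travel":[-0.78, 0.0, 0.01],"twist":[0.0, 0.0, 0.01]}, {"travel":[-0.79, 0.0, 0.0],"twist":[0.0, 0.0, 0.02]}, {"travel":[-0.78, 0.0, 0.01],"twist":[0.0, 0.0, 0.01]}, {"travel":[-0.79, 0.01, 0.0],"twist":[0.0, 0.0, 0.02]}, {"travel":[-0.78, 0.01, 0.01],"twist":[0.0, 0.0, 0.01]}, {"travel":[-0.79, 0.0, 0.0],"twist":[0.0, 0.0, 0.02]}]
```

Call:
move_arm --moves '[{"travel": [0,0,-0.3],"twist": [0,0,0]},{"travel": [0,0,-0.56],"twist": [0,0,0]},{"travel": [0,0,-0.56],"twist": [0,0,0]},{"travel": [-0.3,0,-0.25],"twist": [0,0,0]},{"travel": [-0.6,-0.01,0],"twist": [0,0,0.02]},{"travel": [-0.79,-0.01,0],"twist": [0,0,0.01]},{"travel": [-0.79,-0.01,0],"twist": [0,0,0.02]},{"travel": [-0.79,-0.01,0],"twist": [0,0,0.01]},{"travel": [-0.79,0,0],"twist": [0,0,0.02]},{"travel": [-0.79,0,0],"twist": [0,0,0.01]}]'

```text
t: 4.12
eef_pos: [0.5123, 0.0024, 0.2636]
eef_rot: [[0.055, 0.998, -0.001], [0.998, -0.055, -0.0], [-0.0, -0.001, -1.0]]
ft_force: [1.0, -0.9, -2.6]
width: 0.0144
grip_force: 87.8
```

Call:
move_arm --moves '[{"travel": [-0.79,0,0],"twist": [0,0,0.01]},{"travel": [-0.79,0,0],"twist": [0,0,0.02]},{"travel": [-0.79,0,0],"twist": [0,0,0.01]},{"travel": [-0.79,0,0.01],"twist": [0,0,0.02]},{"travel": [-0.79,0,0.01],"twist": [0,0,0.01]},{"travel": [-0.79,0,0.01],"twist": [0,0,0.02]},{"travel": [-0.7,0,0],"twist": [0,0,0]},{"travel": [-0.4,0,0],"twist": [0,0,0]},{"travel": [0,0,0],"twist": [0,0,0]}]'

```text
t: 5.25
eef_pos: [0.4912, -0.3465, 0.2618]
eef_rot: [[0.069, 0.998, -0.001], [0.998, -0.069, 0.0], [0.0, -0.001, -1.0]]
ft_force: [0.5, 0.9, -2.8]
width: 0.0149
grip_force: 87.9
```

```bash
python3 - <<'E'
from h import *
np.set_printoptions(precision=4,suppress=True)
s=get_state();print(s['t'],s['eef_pos'],s['eef_rot'],s['joint_pos'],s['ft_force'])
C=cam('wrist');I=C[0].copy()
R=s['eef_rot']@np.diag([1,-1,-1.]);o=s['eef_pos']-R@G;print('scoop',o)
P=[o+R@np.array(p)/1000 for p in([45,40,1.5],[45,-40,1.5],[45,0,1.5],[-45,46,28],[-45,-46,28])]
P+=[inframe(TUB,p) for p in([.146,.051,.045],[.146,-.051,.045],[-.140,.051,.045],[-.14,-.051,.045],[.095,.051,.005],[.095,-.051,.005])]
for q in proj(C,P): cv2.circle(I,tuple(int(v) for v in q),2,(0,255,0),-1)
save((I,),'w2',1.25)
E
```

```text
5.25 [ 0.4912 -0.3465  0.2618] [[ 0.0689  0.9976 -0.0007]
 [ 0.9976 -0.0689  0.0005]
 [ 0.0004 -0.0008 -1.    ]] [-40.8835  28.8056  83.5118  -0.0077  67.7319 -36.9306] [ 0.4719  0.8561 -2.7746]
scoop [ 0.4979 -0.2627  0.1004]
```

View pics/w2.png

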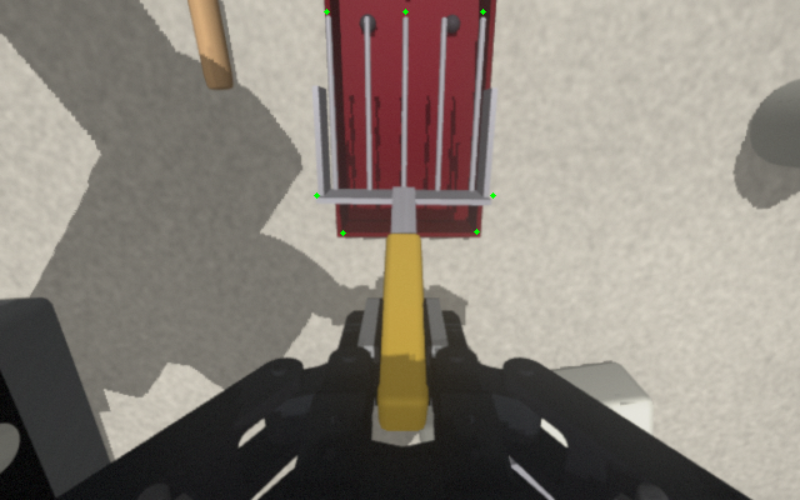

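The scoop is held as modelled and the tub's end corners match. The scoop is about 20 mm too far forward and 4 mm to the side, so I'll correct both while descending.

```bash
python3 - <<'E'
from h import *
plan((*tool(inframe(TUB,[-.070,0,.075]),86.2),2),(*tool(inframe(TUB,[-.070,0,.012]),86.2),4))
E
```

```text
[{"travel":[-0.17, 0.03, 0.21],"twist":[0.0, 0.0, -0.01]}, {"travel":[-0.17, 0.04, 0.21],"twist":[-0.01, -0.01, 0.0]}, {"travel":[0.0, 0.0, 0.26],"twist":[0.0, 0.0, 0.0]}, {"travel":[0.0, 0.0, 0.26],"twist":[0.0, 0.0, 0.0]}, {"travel":[0.0, 0.0, 0.27],"twist":[0.0, 0.0, 0.0]}, {"travel":[0.0, 0.0, 0.26],"twist":[0.0, 0.0, 0.0]}]
```

Call:
move_arm --moves '[{"travel": [-0.17,0.03,0.2],"twist": [0,0,0]},{"travel": [-0.17,0.03,0.2],"twist": [0,0,0]},{"travel": [0,0,0],"twist": [0,0,0]},{"travel": [0,0,0.28],"twist": [0,0,0]},{"travel": [0,0,0.28],"twist": [0,0,0]},{"travel": [0,0,0.28],"twist": [0,0,0]},{"travel": [0,0,0.24],"twist": [0,0,0]},{"travel": [0,0,0],"twist": [0,0,0]},{"travel": [0,0,0],"twist": [0,0,0]}]'

```text
t: 6.42
eef_pos: [0.4945, -0.366, 0.174]
eef_rot: [[0.067, 0.998, 0.0], [0.998, -0.067, -0.0], [-0.0, 0.0, -1.0]]
ft_force: [-0.2, -0.4, -2.1]
width: 0.0145
grip_force: 87.8
```

Call:
move_arm --moves '[{"travel": [0,0,0.04],"twist": [0,0,0]},{"travel": [0,0,0.03],"twist": [0,0,0]},{"travel": [0,0,0],"twist": [0,0,0]}]'

```text
t: 6.8
eef_pos: [0.4943, -0.3658, 0.1695]
eef_rot: [[0.067, 0.998, -0.0], [0.998, -0.067, -0.0], [-0.0, -0.0, -1.0]]
ft_force: [-0.7, -0.1, -2.8]
width: 0.015
grip_force: 87.8
```

```bash
cat >>h.py <<'E'
def where():
    s=get_state();R=s['eef_rot']@np.diag([1,-1,-1.]);o=s['eef_pos']-R@G
    d=Rs(TUB[1],0).T@(o-TUB[0]);print('t',s['t'],'in tub mm',(d*1000).round(1),'head',np.degrees(np.arctan2(R[1,0],R[0,0])).round(1),'lip',np.degrees(np.arcsin(R[2,0])).round(1),'F',np.round(s['ft_force'],1),'w',s['width'])
E
python3 - <<'E'
from h import *
where()
E
```

```text
t 6.8 in tub mm [-69.9  -0.3   8.1] head 86.2 lip -0.0 F [-0.7 -0.1 -2.8] w 0.015004193593870544
```

Call:
move_arm --moves '[{"travel": [0,0,0.03],"twist": [0,0,0]},{"travel": [0,0,0.02],"twist": [0,0,0]},{"travel": [0,0,0],"twist": [0,0,0]}]'

```text
t: 7.18
eef_pos: [0.4943, -0.3659, 0.1665]
eef_rot: [[0.067, 0.998, 0.0], [0.998, -0.067, -0.0], [-0.0, 0.0, -1.0]]
ft_force: [-0.5, -1.2, -1.1]
width: 0.0149
grip_force: 88.4
```

```bash
python3 - <<'E'
from h import *
where()
C=cam('scene');m=proj(C,[inframe(TUB,[0,0,.02])])[0].astype(int);print(m)
cv2.imwrite('pics/s1.png',cv2.resize(C[0][m[1]-75:m[1]+75,m[0]-100:m[0]+100,::-1],None,fx=4,fy=4,interpolation=2))
E
```

```text
t 7.175 in tub mm [-70.   -0.4   5.1] head 86.2 lip -0.0 F [-0.5 -1.2 -1.1] w 0.014874233791476982
[232 304]
```

View pics/s1.png

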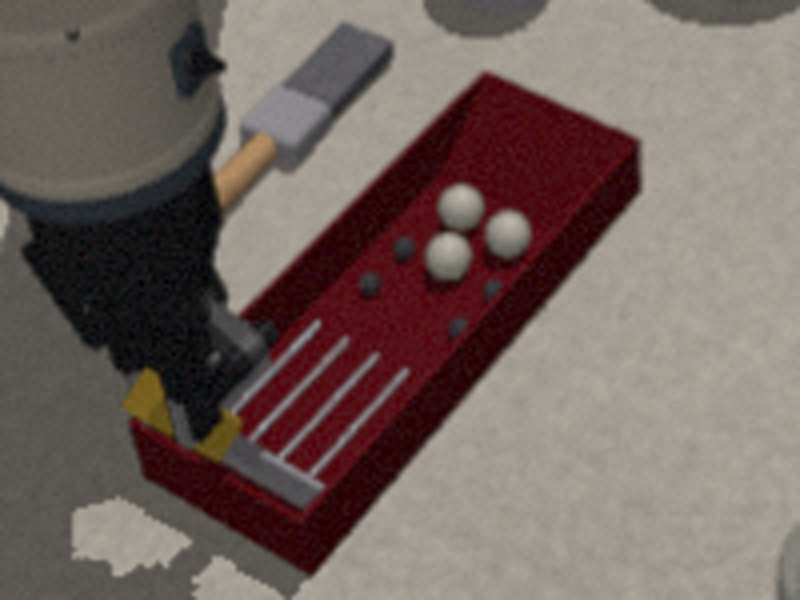

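The scoop lies flat at the tub's −x end, with all the balls ahead of the lip. I'll push it slowly to the ramp.

Call:
move_arm --moves '[{"travel": [0.1,0,0],"twist": [0,0,0]},{"travel": [0.1,0,0],"twist": [0,0,0]},{"travel": [0.1,0,0],"twist": [0,0,0]},{"travel": [0.1,0,0],"twist": [0,0,0]},{"travel": [0.1,0,0],"twist": [0,0,0]},{"travel": [0.1,0,0],"twist": [0,0,0]},{"travel": [0.1,0,0],"twist": [0,0,0]},{"travel": [0.1,0,0],"twist": [0,0,0]},{"travel": [0.1,0,0],"twist": [0,0,0]},{"travel": [0.1,0,0],"twist": [0,0,0]}]'

```text
t: 8.48
eef_pos: [0.4984, -0.3056, 0.1665]
eef_rot: [[0.067, 0.998, 0.0], [0.998, -0.067, -0.0], [-0.0, 0.0, -1.0]]
ft_force: [-0.2, -3.8, 2.2]
width: 0.015
grip_force: 88.4
```

Call:
move_arm --moves '[{"travel": [0.1,0,0],"twist": [0,0,0]},{"travel": [0.1,0,0],"twist": [0,0,0]},{"travel": [0.1,0,0],"twist": [0,0,0]},{"travel": [0.1,0,0],"twist": [0,0,0]},{"travel": [0.1,0,0],"twist": [0,0,0]},{"travel": [0.1,0,0],"twist": [0,0,0]},{"travel": [0.1,0,0],"twist": [0,0,0]},{"travel": [0.1,0,0],"twist": [0,0,0]},{"travel": [0.05,0,0],"twist": [0,0,0]}]'

```text
t: 9.6
eef_pos: [0.5018, -0.2548, 0.1666]
eef_rot: [[0.067, 0.998, 0.0], [0.998, -0.067, -0.0], [-0.0, 0.0, -1.0]]
ft_force: [-1.4, -4.5, 1.2]
width: 0.0146
grip_force: 88.5
```

```bash
cat >>h.py <<'E'
def balls(n='top'):
    C=cam(n);I=C[0].astype(int);r,g,b=I[...,0],I[...,1],I[...,2]
    q=proj(C,[inframe(TUB,p) for p in([.15,.055,.045],[.15,-.055,.045],[-.144,-.055,.045],[-.144,.055,.045])])
    m=np.zeros(r.shape,np.uint8);cv2.fillConvexPoly(m,q.astype(np.int32),1);m=cv2.erode(m,np.ones((5,5)))>0
    for k,mm,z,a in(('L',m&(g>100)&(g>.75*r),.0175,25),('S',m&(r<75)&(g>r*.5),.011,4)):
        for x in blobs(mm,a):
            p=ray(C,[x[0]],z)[0];d=Rs(TUB[1],0).T@(p-TUB[0]);print(k,x[1][4],(d*1000).round(),x[1][:4])
    return C
E
python3 - <<'E'
from h import *
where()
C=balls();m=proj(C,[inframe(TUB,[.05,0,.02])])[0].astype(int)
D=cam('scene');k=proj(D,[inframe(TUB,[.05,0,.02])])[0].astype(int)
f=lambda C,m:cv2.resize(C[0][m[1]-55:m[1]+55,m[0]-75:m[0]+75,::-1],None,fx=5,fy=5,interpolation=2)
cv2.imwrite('pics/p1.png',cv2.resize(np.hstack([f(C,m),f(D,k)]),(800,293)))
cv2.imwrite('pics/p1.png',cv2.resize(np.vstack([f(C,m),f(D,k)]),(409,600)))
E
```

```text
t 9.6 in tub mm [41.3 -0.5  5.2] head 86.2 lip -0.0 F [-1.4 -4.5  1.2] w 0.014646868441483746
L 4966 [-50.  -2.  18.] [431 205 111  58]
S 2162 [ 94. -10.  11.] [398 201  60  53]
```

View pics/p1.png

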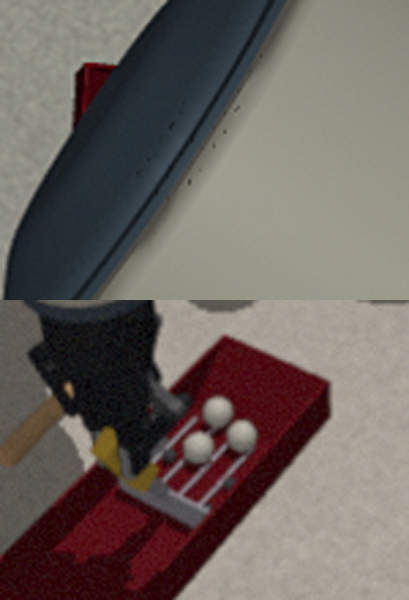

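The scene view shows all three large balls on the front half of the bars and the small ones in the outer gaps. Next comes the climb up the ramp with the lip rising.

```bash
cat >>h.py <<'E'
def ramp(th,up=0.0015,back=0):
    s=np.sin(np.radians(th)); lip=np.array([.095+.093*s/np.tan(np.radians(38))-.004-back,0,.005+.093*s+up])
    o=lip-Rs(0,th)@[.045,0,0]
    return tool(inframe(TUB,o),TUB[1],th)
E
python3 - <<'E'
from h import *
a=plan(*[(*ramp(t),1) for t in range(2,21,2)])
print(a[1])
o=inframe(TUB,[.0,0,0])
E
```

```text
[{"travel":[0.05, -0.01, 0.0],"twist":[0.0, 0.25, 0.0]}, {"travel":[-0.02, 0.0, 0.02],"twist":[0.0, 0.25, 0.0]}, {"travel":[-0.02, 0.0, 0.03],"twist":[0.0, 0.25, 0.0]}, {"travel":[-0.02, 0.0, 0.03],"twist":[0.0, 0.25, 0.0]}, {"travel":[-0.02, 0.0, 0.03],"twist":[0.0, 0.25, 0.0]}, {"travel":[-0.01, 0.0, 0.04],"twist":[0.0, 0.25, 0.0]}, {"travel":[-0.02, 0.0, 0.04],"twist":[0.0, 0.25, 0.0]}, {"travel":[-0.01, 0.0, 0.04],"twist":[0.0, 0.25, 0.0]}, {"travel":[-0.02, 0.0, 0.05],"twist":[0.0, 0.25, 0.0]}, {"travel":[-0.01, 0.0, 0.05],"twist":[0.0, 0.25, 0.0]}]
[ 0.50101813 -0.25661773  0.1456667 ]
```

Call:
move_arm --moves '[{"travel": [0.05,0,0],"twist": [0,0.25,0]},{"travel": [-0.02,0,0.02],"twist": [0,0.25,0]},{"travel": [-0.02,0,0.03],"twist": [0,0.25,0]},{"travel": [-0.02,0,0.03],"twist": [0,0.25,0]},{"travel": [-0.02,0,0.03],"twist": [0,0.25,0]},{"travel": [-0.01,0,0.04],"twist": [0,0.25,0]},{"travel": [-0.02,0,0.04],"twist": [0,0.25,0]},{"travel": [-0.01,0,0.04],"twist": [0,0.25,0]},{"travel": [-0.02,0,0.05],"twist": [0,0.25,0]},{"travel": [-0.01,0,0.05],"twist": [0,0.25,0]}]'

```text
t: 10.95
eef_pos: [0.5016, -0.2571, 0.1455]
eef_rot: [[0.063, 0.998, 0.023], [0.937, -0.067, 0.343], [0.344, 0.0, -0.939]]
ft_force: [-0.3, -0.7, -2.8]
width: 0.0147
grip_force: 87.8
```

```bash
python3 - <<'E'
from h import *
where()
D=cam('scene');k=proj(D,[inframe(TUB,[.05,0,.02])])[0].astype(int)
W=cam('wrist')
f=lambda C,m:cv2.resize(C[0][m[1]-55:m[1]+55,m[0]-75:m[0]+75,::-1],None,fx=4,fy=4,interpolation=2)
a=f(D,k);b=cv2.resize(W[0][:,:,::-1],(600,375))[:300]
cv2.imwrite('pics/p2.png',cv2.resize(np.vstack([a,b]),None,fx=.8,fy=.8))
plan(*[(*ramp(t),1) for t in (22,24,25)],*[(*ramp(t,up,b),1) for t,up,b in((26,.004,.004),(27,.008,.008),(28,.013,.012))])
E
```

```text
t 10.95 in tub mm [89.5 -0.5 22.8] head 86.2 lip 20.1 F [-0.3 -0.7 -2.8] w 0.01469435001827425
[{"travel":[0.0, 0.0, 0.04],"twist":[0.0, 0.24, -0.01]}, {"travel":[-0.02, 0.0, 0.06],"twist":[0.0, 0.25, 0.0]}, {"travel":[-0.01, 0.0, 0.02],"twist":[0.0, 0.12, 0.0]}, {"travel":[-0.05, 0.0, -0.03],"twist":[0.0, 0.13, 0.0]}, {"travel":[-0.04, 0.0, -0.06],"twist":[0.0, 0.12, 0.0]}, {"travel":[-0.03, 0.0, -0.08],"twist":[0.0, 0.13, 0.0]}]
```

View pics/p2.png

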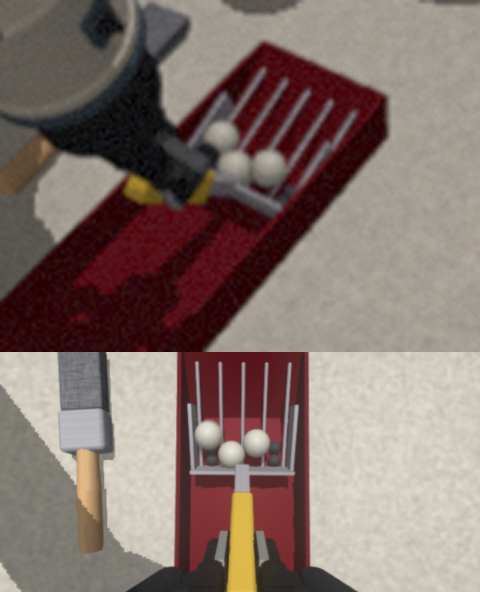

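All three large balls sit against the back wall, and the small ones are down in the gaps. I'll tilt a little more, lift, and check again over the tub.

```bash
python3 - <<'E'
from h import *
s=get_state();R=s['eef_rot']@np.diag([1,-1,-1.]);o=s['eef_pos']-R@G
d=lambda x,z:o+Rs(TUB[1],0)@[x,0,z]
plan((*tool(d(-.002,.003),86.2,23),2),(*tool(d(-.006,.015),86.2,27),3),(*tool(d(-.01,.06),86.2,28),5))
E
```

```text
[{"travel":[-0.07, 0.0, 0.01],"twist":[0.0, 0.18, -0.01]}, {"travel":[-0.08, 0.0, 0.0],"twist":[0.0, 0.18, 0.0]}, {"travel":[-0.06, 0.0, -0.03],"twist":[0.0, 0.17, 0.0]}, {"travel":[-0.05, 0.0, -0.04],"twist":[0.0, 0.17, 0.0]}, {"travel":[-0.05, 0.0, -0.04],"twist":[0.0, 0.16, 0.0]}, {"travel":[0.05, 0.0, -0.13],"twist":[0.0, 0.03, 0.0]}, {"travel":[0.05, 0.0, -0.13],"twist":[0.0, 0.02, 0.0]}, {"travel":[0.04, 0.0, -0.14],"twist":[0.0, 0.03, 0.0]}, {"travel":[0.05, 0.0, -0.13],"twist":[0.0, 0.02, 0.0]}, {"travel":[0.05, 0.0, -0.14],"twist":[0.0, 0.03, 0.0]}]
```

Call:
move_arm --moves '[{"travel": [-0.07,0,0],"twist": [0,0.18,0]},{"travel": [-0.08,0,0],"twist": [0,0.18,0]},{"travel": [-0.06,0,-0.03],"twist": [0,0.17,0]},{"travel": [-0.05,0,-0.04],"twist": [0,0.17,0]},{"travel": [-0.05,0,-0.04],"twist": [0,0.16,0]},{"travel": [0.05,0,-0.13],"twist": [0,0.03,0]},{"travel": [0.05,0,-0.13],"twist": [0,0.02,0]},{"travel": [0.05,0,-0.14],"twist": [0,0.03,0]},{"travel": [0.05,0,-0.13],"twist": [0,0.02,0]},{"travel": [0.05,0,-0.14],"twist": [0,0.03,0]}]'

```text
t: 12.3
eef_pos: [0.4999, -0.2819, 0.1879]
eef_rot: [[0.059, 0.998, 0.031], [0.882, -0.067, 0.467], [0.468, 0.0, -0.884]]
ft_force: [-0.0, 0.1, -3.7]
width: 0.0147
grip_force: 87.8
```

```bash
python3 - <<'E'
from h import *
where()
D=cam('scene');k=proj(D,[inframe(TUB,[.05,0,.06])])[0].astype(int)
W=cam('wrist')
f=lambda C,m:cv2.resize(C[0][m[1]-55:m[1]+55,m[0]-75:m[0]+75,::-1],None,fx=4,fy=4,interpolation=2)
a=f(D,k);b=cv2.resize(W[0][:,:,::-1],(600,375))[:300]
cv2.imwrite('pics/p3.png',cv2.resize(np.vstack([a,b]),None,fx=.8,fy=.8))
E
```

```text
t 12.3 in tub mm [80.  -0.4 84.6] head 86.2 lip 27.9 F [-0.   0.1 -3.7] w 0.014684183946656364
```

View pics/p3.png

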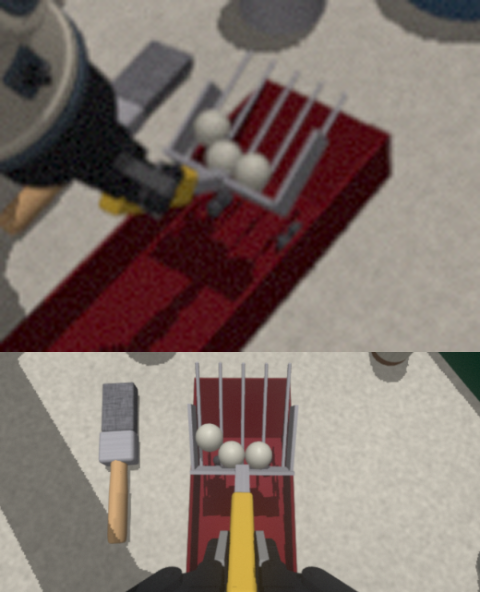

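All three large balls are in the scoop and the small ones lie on the tub floor. I'll carry the load to the dish with a smooth speed profile.

```bash
python3 - <<'E'
from h import *
s=get_state();R=s['eef_rot']@np.diag([1,-1,-1.]);o=s['eef_pos']-R@G
up=o+[0,0,.04]; e=inframe(DISH,[-.03,0,.125]); H=lambda f:86.2+f*2.3
g=[(*tool(o+[0,0,.012],86.2,28),1),(*tool(o+[0,0,.03],86.2,28),1)]
up=o+[0,0,.03]
N=12
for k in range(1,N+1):
    x=k/N;f=x*x*(3-2*x)
    g.append((*tool(up+(e-up)*f,H(f),28),1))
st=plan(*g)
def lipz(x,z,th): return tool(inframe((DISH[0],88.5),np.array([x,0,z])-Rs(0,th)@[.045,0,0]),88.5,th)
print('dump')
a=plan((*lipz(.012,.10,10),4),(*lipz(.012,.055,-6),4),(*lipz(.012,.03,-14),3),start=st)
a=plan(*[(*lipz(.012,.03-.0005*k,-14-1.25*k),1) for k in range(1,19)],start=a)
E
```

```text
[{"travel":[0.09, 0.0, -0.17],"twist":[0.01, 0.02, 0.0]}, {"travel":[0.14, 0.0, -0.27],"twist":[0.0, 0.0, 0.0]}, {"travel":[0.08, 0.0, 0.04],"twist":[0.0, 0.0, -0.01]}, {"travel":[0.21, 0.0, 0.1],"twist":[0.01, 0.0, -0.01]}, {"travel":[0.33, -0.01, 0.16],"twist":[0.01, 0.0, -0.02]}, {"travel":[0.41, -0.01, 0.2],"twist":[0.01, 0.0, -0.03]}, {"travel":[0.46, 0.0, 0.23],"twist":[0.02, 0.0, -0.03]}, {"travel":[0.5, -0.01, 0.23],"twist":[0.02, 0.0, -0.03]}, {"travel":[0.49, 0.0, 0.24],"twist":[0.01, 0.0, -0.03]}, {"travel":[0.47, 0.0, 0.23],"twist":[0.02, 0.0, -0.03]}]
[{"travel":[0.41, 0.0, 0.2],"twist":[0.01, 0.0, -0.03]}, {"travel":[0.32, 0.01, 0.15],"twist":[0.01, 0.0, -0.02]}, {"travel":[0.22, 0.0, 0.11],"twist":[0.01, 0.0, -0.01]}, {"travel":[0.08, 0.0, 0.04],"twist":[0.0, 0.0, -0.01]}]
dump
[{"travel":[0.15, 0.0, 0.04],"twist":[0.0, -0.56, 0.0]}, {"travel":[0.15, 0.0, 0.03],"twist":[0.0, -0.56, 0.0]}, {"travel":[0.16, -0.01, 0.02],"twist":[0.0, -0.57, 0.0]}, {"travel":[0.16, 0.0, 0.0],"twist":[0.01, -0.56, 0.0]}, {"travel":[0.17, 0.0, 0.06],"twist":[0.0, -0.5, 0.0]}, {"travel":[0.1
[... 648 characters left out ...]
, -0.15, 0.0]}, {"travel":[0.06, 0.0, -0.04],"twist":[0.0, -0.16, 0.0]}, {"travel":[0.06, 0.0, -0.04],"twist":[0.0, -0.15, 0.0]}, {"travel":[0.06, 0.0, -0.04],"twist":[0.0, -0.16, 0.0]}, {"travel":[0.07, 0.0, -0.04],"twist":[0.0, -0.16, 0.0]}]
[{"travel":[0.06, 0.0, -0.04],"twist":[0.0, -0.15, 0.0]}, {"travel":[0.06, 0.0, -0.04],"twist":[0.0, -0.16, 0.0]}, {"travel":[0.07, 0.0, -0.04],"twist":[0.0, -0.16, 0.0]}, {"travel":[0.06, 0.0, -0.03],"twist":[0.0, -0.15, 0.0]}, {"travel":[0.06, 0.0, -0.04],"twist":[0.0, -0.16, 0.0]}, {"travel":[0.07, 0.0, -0.04],"twist":[0.0, -0.15, 0.0]}, {"travel":[0.06, 0.0, -0.04],"twist":[0.0, -0.16, 0.0]}, {"travel":[0.06, 0.0, -0.04],"twist":[0.0, -0.16, 0.0]}]
```

Call:
move_arm --moves '[{"travel": [0.09,0,-0.17],"twist": [0,0,0]},{"travel": [0.14,0,-0.27],"twist": [0,0,0]},{"travel": [0.08,0,0.04],"twist": [0,0,-0.01]},{"travel": [0.21,0,0.1],"twist": [0.01,0,-0.01]},{"travel": [0.33,-0.01,0.16],"twist": [0.01,0,-0.02]},{"travel": [0.41,-0.01,0.2],"twist": [0.01,0,-0.03]},{"travel": [0.46,0,0.23],"twist": [0.02,0,-0.03]},{"travel": [0.5,0,0.23],"twist": [0.02,0,-0.03]},{"travel": [0.49,0,0.24],"twist": [0.01,0,-0.03]},{"travel": [0.47,0,0.23],"twist": [0.02,0,-0.03]}]'

```text
t: 13.65
eef_pos: [0.5087, -0.083, 0.2241]
eef_rot: [[0.032, 0.999, 0.016], [0.883, -0.036, 0.468], [0.469, -0.0, -0.883]]
ft_force: [0.7, 0.3, -3.8]
width: 0.0149
grip_force: 87.9
```

Call:
move_arm --moves '[{"travel": [0.41,0,0.2],"twist": [0.01,0,-0.03]},{"travel": [0.32,0,0.15],"twist": [0.01,0,-0.02]},{"travel": [0.22,0,0.11],"twist": [0.01,0,-0.01]},{"travel": [0.08,0,0.04],"twist": [0,0,-0.01]},{"travel": [0,0,0],"twist": [0,0,0]}]'

```text
t: 14.28
eef_pos: [0.5117, -0.0172, 0.2264]
eef_rot: [[0.023, 1.0, 0.013], [0.883, -0.026, 0.468], [0.468, 0.001, -0.884]]
ft_force: [0.5, -0.6, -3.7]
width: 0.0147
grip_force: 87.9
```

```bash
python3 - <<'E'
from h import *
where()
s=get_state();R=s['eef_rot']@np.diag([1,-1,-1.]);print(s['eef_pos']-R@G+R@[.045,0,0]-DISH[0])
W=cam('wrist');D=cam('scene')
b=cv2.resize(W[0][:,:,::-1],(600,375))[:300];m=proj(D,[DISH[0]+[0,0,.06]])[0].astype(int)
a=cv2.resize(D[0][m[1]-55:m[1]+55,m[0]-75:m[0]+75,::-1],None,fx=4,fy=4,interpolation=2)
cv2.imwrite('pics/p4.png',cv2.resize(np.vstack([a,b]),None,fx=.8,fy=.8))
T=cam('top');m=proj(T,[inframe(TUB,[.0,0,.06])])[0].astype(int)
cv2.imwrite('pics/t4.png',T[0][:,:,::-1]);balls()
E
```

```text
t 14.275 in tub mm [344.8  11.4 123.1] head 88.5 lip 27.9 F [ 0.5 -0.6 -3.7] w 0.014657000855699981
[0.00094776 0.0101022  0.14419579]
L 5287 [-38.  -6.  18.] [419 202 123  61]
S 925 [116. -15.  11.] [398 200  51  52]
S 117 [-23. -51.  11.] [471 206  26  13]
S 34 [60. 29. 11.] [435 243   9   6]
```

View pics/p4.png

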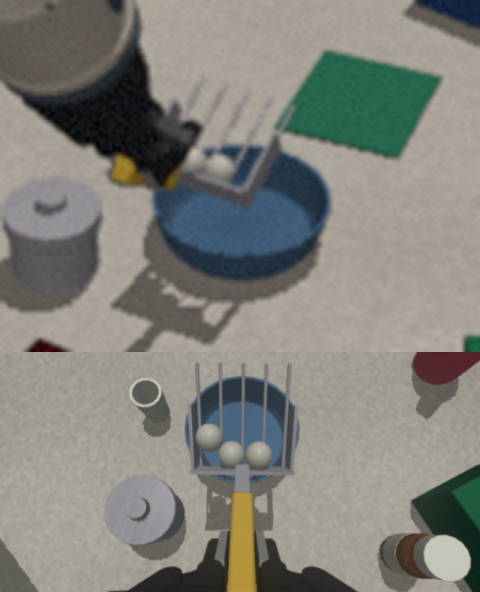

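The large balls are still at the back wall, above the dish centre. Now I'll lower the scoop and tip slowly.

Call:
move_arm --moves '[{"travel": [0.15,0,0.04],"twist": [0,-0.56,0]},{"travel": [0.15,0,0.03],"twist": [0,-0.56,0]},{"travel": [0.16,0,0.02],"twist": [0,-0.57,0]},{"travel": [0.16,0,0],"twist": [0,-0.56,0]},{"travel": [0.17,0,0.06],"twist": [0,-0.5,0]},{"travel": [0.18,0,0.05],"twist": [0,-0.5,0]},{"travel": [0.18,0,0.04],"twist": [0,-0.5,0]},{"travel": [0.18,0,0.02],"twist": [0,-0.5,0]},{"travel": [0.15,0,0.05],"twist": [0,-0.33,0]},{"travel": [0.15,0,0.04],"twist": [0,-0.34,0]}]'

```text
t: 15.72
eef_pos: [0.5142, 0.0801, 0.2197]
eef_rot: [[0.027, 1.0, -0.005], [0.979, -0.027, -0.2], [-0.2, 0.001, -0.98]]
ft_force: [0.2, 0.1, -3.4]
width: 0.0147
grip_force: 87.9
```

```bash
cat >>h.py <<'E'
def lipz(x,z,th): return tool(inframe((DISH[0],88.5),np.array([x,0,z])-Rs(0,th)@[.045,0,0]),88.5,th)
def wlarge():
    for n in('wrist','scene'):
        W=cam(n);I=W[0].astype(int);mm=I.min(2)>110
        if n=='scene':
            q=proj(W,[DISH[0]+[.08*np.cos(a),.08*np.sin(a),z] for a in np.linspace(0,6.28,30) for z in(0,.06)]).astype(np.int32)
            k=np.zeros(mm.shape,np.uint8);cv2.fillConvexPoly(k,cv2.convexHull(q),1);mm&=k>0
            for x in blobs(mm,15): print(n,x[0].round(),x[1][4],(ray(W,[x[0]],.0175)[0]-DISH[0]).round(3))
E
python3 - <<'E'
from h import *
where();s=get_state();R=s['eef_rot']@np.diag([1,-1,-1.]);print(s['eef_pos']-R@G+R@[.045,0,0]-DISH[0])
wlarge()
a=plan((*lipz(.012,.028,-15),1),*[(*lipz(.012,.028-.0004*k,-15-1.25*k),1) for k in range(1,19)])
E
```

```text
t 15.725 in tub mm [342.5  11.3  44.8] head 88.4 lip -11.5 F [ 0.2  0.1 -3.4] w 0.014687554648180506
[0.00105622 0.01215576 0.03580062]
scene [331. 192.] 408 [0.004 0.085 0.017]
scene [289. 197.] 58 [-0.089  0.011  0.017]
scene [312. 206.] 48 [-0.016  0.006  0.017]
[{"travel":[0.18, 0.0, 0.0],"twist":[0.0, -0.44, 0.0]}, {"travel":[0.06, 0.0, -0.04],"twist":[0.0, -0.16, 0.0]}, {"travel":[0.06, 0.0, -0.04],"twist":[0.0, -0.15, 0.0]}, {"travel":[0.06, 0.0, -0.04],"twist":[0.0, -0.16, 0.0]}, {"travel":[0.06, 0.0, -0.04],"twist":[0.0, -0.16, 0.0]}, {"travel":[0.06, 0.0, -0.04],"twist":[0.0, -0.15, 0.0]}, {"travel":[0.07, 0.0, -0.04],"twist":[0.0, -0.16, 0.0]}, {"travel":[0.06, 0.0, -0.04],"twist":[0.0, -0.15, 0.0]}, {"travel":[0.06, 0.0, -0.04],"twist":[0.0, -0.16, 0.0]}, {"travel":[0.06, 0.0, -0.04],"twist":[0.0, -0.16, 0.0]}]
[{"travel":[0.06, 0.0, -0.04],"twist":[0.0, -0.15, 0.0]}, {"travel":[0.07, 0.0, -0.04],"twist":[0.0, -0.16, 0.0]}, {"travel":[0.06, 0.0, -0.04],"twist":[0.0, -0.16, 0.0]}, {"travel":[0.06, 0.0, -0.04],"twist":[0.0, -0.15, 0.0]}, {"travel":[0.06, 0.0, -0.04],"twist":[0.0, -0.16, 0.0]}, {"travel":[0.07, 0.0, -0.04],"twist":[0.0, -0.15, 0.0]}, {"travel":[0.06, 0.0, -0.04],"twist":[0.0, -0.16, 0.0]}, {"travel":[0.06, 0.0, -0.05],"twist":[0.0, -0.16, 0.0]}, {"travel":[0.07, 0.0, -0.04],"twist":[0.0, -0.15, 0.0]}]
```

Call:
move_arm --moves '[{"travel": [0.09,0,0],"twist": [0,-0.22,0]},{"travel": [0.09,0,0],"twist": [0,-0.22,0]},{"travel": [0.06,0,-0.04],"twist": [0,-0.16,0]},{"travel": [0.06,0,-0.04],"twist": [0,-0.15,0]},{"travel": [0.06,0,-0.04],"twist": [0,-0.16,0]},{"travel": [0.06,0,-0.04],"twist": [0,-0.16,0]},{"travel": [0.06,0,-0.04],"twist": [0,-0.15,0]},{"travel": [0.07,0,-0.04],"twist": [0,-0.16,0]},{"travel": [0.06,0,-0.04],"twist": [0,-0.15,0]},{"travel": [0.06,0,-0.04],"twist": [0,-0.16,0]}]'

```text
t: 17.08
eef_pos: [0.5154, 0.125, 0.226]
eef_rot: [[0.024, 1.0, -0.01], [0.906, -0.026, -0.423], [-0.423, 0.001, -0.906]]
ft_force: [1.1, -0.4, -2.0]
width: 0.0145
grip_force: 88.1
```

Call:
move_arm --moves '[{"travel": [0.06,0,-0.04],"twist": [0,-0.16,0]},{"travel": [0.06,0,-0.04],"twist": [0,-0.15,0]},{"travel": [0.07,0,-0.04],"twist": [0,-0.16,0]},{"travel": [0.06,0,-0.04],"twist": [0,-0.16,0]},{"travel": [0.06,0,-0.04],"twist": [0,-0.15,0]},{"travel": [0.06,0,-0.04],"twist": [0,-0.16,0]},{"travel": [0.07,0,-0.04],"twist": [0,-0.15,0]},{"travel": [0.06,0,-0.04],"twist": [0,-0.16,0]},{"travel": [0.06,0,-0.05],"twist": [0,-0.16,0]},{"travel": [0,0,0],"twist": [0,0,0]}]'

```text
t: 18.32
eef_pos: [0.5165, 0.1654, 0.2282]
eef_rot: [[0.021, 1.0, -0.015], [0.806, -0.026, -0.591], [-0.592, 0.001, -0.806]]
ft_force: [-0.5, 0.3, -3.4]
width: 0.0145
grip_force: 88.2
```

```bash
python3 - <<'E'
from h import *
where();s=get_state();R=s['eef_rot']@np.diag([1,-1,-1.]);print(s['eef_pos']-R@G+R@[.045,0,0]-DISH[0])
wlarge()
W=cam('wrist');I=W[0].astype(int)
for x in blobs((I.min(2)>105)&(I.max(2)-I.min(2)<45),60): 
    if x[1][4]<6000: print('w',x[0].round(),x[1].tolist(),(ray(W,[x[0]],.0175)[0]-DISH[0]).round(3))
E
```

```text
t 18.325 in tub mm [349.9  11.5  48.4] head 88.5 lip -36.3 F [-0.5  0.3 -3.4] w 0.014546786297619687
[0.00104017 0.0117573  0.02172814]
scene [333. 194.] 362 [0.012 0.083 0.017]
scene [298. 185.] 98 [-0.093  0.071  0.017]
scene [286. 207.] 35 [-0.074 -0.028  0.017]
w [124. 145.] [85, 120, 65, 44, 694] [-0.196 -0.11   0.017]
w [108. 135.] [99, 125, 19, 20, 137] [-0.205 -0.096  0.017]
w [193. 143.] [157, 132, 63, 28, 857] [-0.129 -0.108  0.017]
w [ 71. 140.] [63, 136, 14, 10, 88] [-0.244 -0.102  0.017]
w [ 73. 156.] [58, 142, 31, 27, 216] [-0.255 -0.123  0.017]
w [ 60. 155.] [51, 149, 18, 14, 98] [-0.267 -0.122  0.017]
w [111. 163.] [99, 159, 25, 10, 92] [-0.225 -0.135  0.017]
w [130. 170.] [115, 166, 27, 10, 81] [-0.211 -0.147  0.017]
w [ 95. 173.] [86, 168, 19, 11, 65] [-0.251 -0.151  0.017]
w [186. 173.] [178, 168, 20, 12, 140] [-0.153 -0.153  0.017]
w [134. 184.] [125, 176, 19, 16, 139] [-0.218 -0.17   0.017]
w [115. 187.] [107, 181, 19, 13, 95] [-0.243 -0.176  0.017]
w [  9. 206.] [0, 184, 22, 39, 572] [-0.393 -0.211  0.017]
w [630. 223.] [614, 188, 26, 55, 719] [ 0.404 -0.272  0.017]
w [145. 195.] [133, 190, 23, 10, 108] [-0.217 -0.192  0.017]
w [124. 197.] [117, 192, 14, 10, 68] [-0.244 -0.195  0.017]
w [166. 197.] [160, 192, 14, 10, 72] [-0.193 -0.196  0.018]
w [138. 209.] [132, 203, 16, 14, 92] [-0.239 -0.222  0.017]
w [328. 346.] [303, 321, 44, 36, 566] [-0.008 -1.108  0.018]
w [442. 345.] [433, 335, 21, 22, 153] [ 0.387 -1.096  0.017]
w [423. 382.] [407, 365, 36, 35, 192] [ 0.587 -2.27   0.017]
w [221. 382.] [202, 367, 35, 33, 147] [-0.705 -2.229  0.017]
w [ 38. 380.] [0, 375, 77, 9, 473] [-1.653 -1.93   0.017]
```

```bash
cat >>h.py <<'E'
def dishwhite(n='wrist',z=.0175,r=.074,thr=110):
    W=cam(n);I=W[0].astype(int)
    q=proj(W,[DISH[0]+[r*np.cos(a),r*np.sin(a),.04] for a in np.linspace(0,6.28,40)]).astype(np.int32)
    k=np.zeros(I.shape[:2],np.uint8);cv2.fillConvexPoly(k,cv2.convexHull(q),1)
    mm=((I.min(2)>thr)&(k>0)).astype(np.uint8)
    mm=cv2.morphologyEx(mm,cv2.MORPH_OPEN,cv2.getStructuringElement(2,(5,5))) if n=='wrist' else mm
    print(n,'dish px',cv2.boundingRect(q))
    for x in blobs(mm,12): print('  ',x[0].round(),x[1][2:].tolist(),((ray(W,[x[0]],z)[0]-DISH[0])*1000).round())
    return W
E
python3 - <<'E'
from h import *
dishwhite();dishwhite('top');dishwhite('scene')
W=cam('wrist');s=get_state();R=s['eef_rot']@np.diag([1,-1,-1.]);o=s['eef_pos']-R@G
q=proj(W,[o+R@[x,y,.0125] for x,y in((-.045,.043),(.045,.043),(.045,-.043),(-.045,-.043))]);print('pan px',q.round().tolist())
I=W[0].astype(int);k=np.zeros(I.shape[:2],np.uint8);cv2.fillConvexPoly(k,cv2.convexHull(q.astype(np.int32)),1)
mm=((I.min(2)>110)&(k>0)).astype(np.uint8);mm=cv2.morphologyEx(mm,cv2.MORPH_OPEN,np.ones((9,9)))
for x in blobs(mm,12):print('panwhite',x[0].round(),x[1][2:].tolist())
E
```

```text
wrist dish px (202, -119, 242, 249)
top dish px (247, 187, 75, 74)
scene dish px (288, 185, 56, 36)
pan px [[263.0, 153.0], [254.0, 6.0], [395.0, 6.0], [385.0, 153.0]]
panwhite [328. 138.] [117, 34, 2984]
```

```bash
python3 - <<'E'
from h import *
plan((*lipz(.0,.06,-25),2),(*lipz(-.02,.1,10),5),(*lipz(-.10,.12,10),3))
E
```

```text
[{"travel":[-0.5, 0.0, 0.04],"twist":[0.0, 0.7, 0.0]}, {"travel":[-0.51, -0.01, -0.02],"twist":[0.0, 0.7, -0.01]}, {"travel":[-0.35, 0.0, 0.25],"twist":[0.0, 0.88, 0.0]}, {"travel":[-0.37, 0.0, 0.21],"twist":[0.0, 0.87, 0.0]}, {"travel":[-0.4, 0.0, 0.16],"twist":[0.0, 0.88, 0.0]}, {"travel":[-0.41, 0.0, 0.11],"twist":[0.0, 0.87, 0.0]}, {"travel":[-0.43, 0.0, 0.06],"twist":[0.0, 0.88, 0.0]}, {"travel":[-0.42, 0.0, -0.19],"twist":[0.0, 0.0, 0.0]}, {"travel":[-0.42, 0.0, -0.19],"twist":[0.0, 0.0, 0.0]}, {"travel":[-0.41, 0.0, -0.18],"twist":[0.0, 0.0, 0.0]}]
```

Call:
move_arm --moves '[{"travel": [-0.5,0,0.04],"twist": [0,0.7,0]},{"travel": [-0.51,0,-0.02],"twist": [0,0.7,0]},{"travel": [-0.35,0,0.25],"twist": [0,0.88,0]},{"travel": [-0.37,0,0.21],"twist": [0,0.87,0]},{"travel": [-0.4,0,0.16],"twist": [0,0.88,0]},{"travel": [-0.41,0,0.11],"twist": [0,0.87,0]},{"travel": [-0.43,0,0.06],"twist": [0,0.88,0]},{"travel": [-0.42,0,-0.19],"twist": [0,0,0]},{"travel": [-0.42,0,-0.19],"twist": [0,0,0]},{"travel": [-0.41,0,-0.18],"twist": [0,0,0]}]'

```text
t: 19.92
eef_pos: [0.5093, -0.0937, 0.2567]
eef_rot: [[0.026, 1.0, 0.005], [0.985, -0.027, 0.173], [0.173, 0.001, -0.985]]
ft_force: [0.7, 0.4, -2.3]
width: 0.0148
grip_force: 88.2
```

```bash
python3 - <<'E'
from h import *
where()
for n in('top','scene','wrist'):
    W=dishwhite(n,thr=80); 
balls()
W=cam('wrist');s=get_state();R=s['eef_rot']@np.diag([1,-1,-1.]);o=s['eef_pos']-R@G
q=proj(W,[o+R@[x,y,.0125] for x,y in((-.045,.043),(.045,.043),(.045,-.043),(-.045,-.043))]);print('pan px',q.round().tolist())
E
```

```text
t 19.925 in tub mm [229.3   7.  112.3] head 88.5 lip 10.0 F [ 0.7  0.4 -2.3] w 0.01480138197760809
top dish px (247, 187, 75, 74)
   [285. 187.] [15, 1, 15] [79.  3. 18.]
   [250. 215.] [10, 34, 47] [20. 73. 18.]
   [261. 217.] [11, 12, 104] [15. 50. 18.]
   [272. 223.] [12, 12, 108] [ 4. 28. 18.]
   [262. 236.] [11, 12, 108] [-22.  47.  18.]
scene dish px (288, 185, 56, 36)
   [300. 194.] [37, 25, 102] [-68.  37.  17.]
   [322. 200.] [22, 15, 194] [-3. 43. 18.]
   [299. 209.] [10, 14, 38] [-42. -20.  17.]
   [305. 211.] [13, 13, 50] [-22. -22.  17.]
wrist dish px (233, -183, 176, 200)
   [305.   6.] [5, 5, 17] [-17. -56.  18.]
L 77 [ 25. -38.  18.] [450 204  17  22]
L 199 [-35. -48.  18.] [473 206  25  13]
L 90 [-139.  -50.   18.] [526 211  16  11]
L 247 [110. -25.  18.] [400 212  35  11]
L 126 [-79. -32.  18.] [497 215  23  13]
L 777 [-86.  19.  18.] [494 223  48  40]
L 90 [-6.  4. 18.] [465 226  13  21]
S 1592 [ 43. -14.  11.] [417 202  81  50]
S 27 [ -1. -55.  11.] [465 206   8   4]
S 103 [-116.  -38.   11.] [503 209  39  23]
S 10 [ 99. -38.  11.] [418 211   6   2]
S 5 [-70. -30.  11.] [500 221   3   3]
S 14 [119. -12.  11.] [406 223  10   2]
S 12 [-88. -21.  11.] [506 226   9   3]
S 4 [-112.   14.   11.] [521 243   1   4]
pan px [[262.0, 152.0], [253.0, 4.0], [395.0, 4.0], [385.0, 151.0]]
```

All three large balls are in the dish, at about (15,50), (4,28) and (−22,47) mm from its centre, each a 12 px blob. Now I'll return the scoop to its mat.

```bash
python3 - <<'E'
from h import *
s=get_state();R=s['eef_rot']@np.diag([1,-1,-1.]);o=s['eef_pos']-R@G
e=np.array([.533,.381,.06]);a=o+[0,0,.0];hi=np.array([.533,.381,.105]);g=[]
for k in range(1,15):
    x=k/14;f=x*x*(3-2*x);g.append((*tool(a+(hi-a)*f,88.5+4*f,10-10*f),1))
st=plan(*g)
plan((*tool([.533,.381,.015],92.5,0),6),start=st)
E
```

```text
[{"travel":[0.09, 0.01, 0.01],"twist":[0.01, -0.02, -0.01]}, {"travel":[0.27, 0.01, 0.04],"twist":[0.0, -0.05, -0.02]}, {"travel":[0.4, 0.02, 0.05],"twist":[0.0, -0.08, -0.03]}, {"travel":[0.51, 0.03, 0.07],"twist":[0.01, -0.1, -0.04]}, {"travel":[0.6, 0.03, 0.07],"twist":[0.01, -0.12, -0.05]}, {"travel":[0.66, 0.04, 0.06],"twist":[0.0, -0.12, -0.05]}, {"travel":[0.69, 0.05, 0.05],"twist":[0.01, -0.14, -0.05]}, {"travel":[0.69, 0.05, 0.05],"twist":[0.0, -0.13, -0.05]}, {"travel":[0.66, 0.06, 0.03],"twist":[0.0, -0.13, -0.05]}, {"travel":[0.61, 0.05, 0.01],"twist":[0.01, -0.11, -0.05]}]
[{"travel":[0.52, 0.05, 0.01],"twist":[0.0, -0.1, -0.04]}, {"travel":[0.4, 0.04, 0.0],"twist":[0.0, -0.08, -0.03]}, {"travel":[0.27, 0.03, 0.0],"twist":[0.0, -0.05, -0.02]}, {"travel":[0.09, 0.01, -0.01],"twist":[0.0, -0.02, -0.01]}]
[{"travel":[0.0, 0.0, 0.25],"twist":[0.0, 0.0, 0.0]}, {"travel":[0.0, 0.0, 0.25],"twist":[0.0, 0.0, 0.0]}, {"travel":[0.0, 0.0, 0.25],"twist":[0.0, 0.0, 0.0]}, {"travel":[0.0, 0.0, 0.25],"twist":[0.0, 0.0, 0.0]}, {"travel":[0.0, 0.0, 0.25],"twist":[0.0, 0.0, 0.0]}, {"travel":[0.0, 0.0, 0.25],"twist":[0.0, 0.0, 0.0]}]
```

Call:
move_arm --moves '[{"travel": [0.09,0.01,0.01],"twist": [0.01,-0.02,-0.01]},{"travel": [0.27,0.01,0.04],"twist": [0,-0.05,-0.02]},{"travel": [0.4,0.02,0.05],"twist": [0,-0.08,-0.03]},{"travel": [0.51,0.03,0.07],"twist": [0.01,-0.1,-0.04]},{"travel": [0.6,0.03,0.07],"twist": [0.01,-0.12,-0.05]},{"travel": [0.66,0.04,0.06],"twist": [0,-0.12,-0.05]},{"travel": [0.69,0.05,0.05],"twist": [0.01,-0.14,-0.05]},{"travel": [0.69,0.05,0.05],"twist": [0,-0.13,-0.05]},{"travel": [0.66,0.06,0.03],"twist": [0,-0.13,-0.05]},{"travel": [0.61,0.05,0.01],"twist": [0.01,-0.11,-0.05]}]'

```text
t: 21.42
eef_pos: [0.53, 0.2225, 0.2649]
eef_rot: [[-0.032, 0.999, -0.001], [0.999, 0.032, 0.034], [0.034, -0.0, -0.999]]
ft_force: [-0.5, -0.3, -1.9]
width: 0.0148
grip_force: 88.2
```

Call:
move_arm --moves '[{"travel": [0.52,0.05,0.01],"twist": [0,-0.1,-0.04]},{"travel": [0.4,0.04,0],"twist": [0,-0.08,-0.03]},{"travel": [0.27,0.03,0],"twist": [0,-0.05,-0.02]},{"travel": [0.09,0.01,-0.01],"twist": [0,-0.02,-0.01]},{"travel": [0,0,0.25],"twist": [0,0,0]},{"travel": [0,0,0.25],"twist": [0,0,0]},{"travel": [0,0,0.25],"twist": [0,0,0]},{"travel": [0,0,0.25],"twist": [0,0,0]},{"travel": [0,0,0],"twist": [0,0,0]},{"travel": [0,0,0],"twist": [0,0,0]}]'

```text
t: 22.68
eef_pos: [0.5363, 0.2966, 0.2069]
eef_rot: [[-0.044, 0.999, 0.0], [0.999, 0.044, 0.0], [0.0, 0.0, -1.0]]
ft_force: [0.2, 0.7, -2.7]
width: 0.0148
grip_force: 88.0
```

```bash
python3 - <<'E'
from h import *
where();s=get_state();R=s['eef_rot']@np.diag([1,-1,-1.]);print(s['eef_pos']-R@G)
C=cam('wrist');I=C[0].astype(int);r,g,b=I[...,0],I[...,1],I[...,2]
# mat seen by wrist vs expected
m=((g>r*1.5)&(g>60)).astype(np.uint8);m=cv2.morphologyEx(m,cv2.MORPH_CLOSE,np.ones((15,15)));q=rect(big(m));print(q.tolist(),ray(C,q,.003).round(4).tolist())
plan((*tool([.533,.381,.006],92.5,0),5))
C=balls()
E
```

```text
t 22.675 in tub mm [593.5  10.8  45.5] head 92.5 lip 0.0 F [ 0.2  0.7 -2.7] w 0.014783892795607932
[0.53374275 0.38061282 0.04553346]
[[394, 0], [380, 150], [271, 150], [251, 120], [238, 0]] [[0.5842, 0.444, 0.003], [0.5853, 0.3301, 0.003], [0.4903, 0.326, 0.003], [0.4735, 0.3508, 0.003], [0.4663, 0.4388, 0.003]]
[{"travel":[0.0, 0.0, 0.13],"twist":[0.0, 0.0, 0.0]}, {"travel":[0.0, 0.0, 0.13],"twist":[0.0, 0.0, 0.0]}, {"travel":[0.0, 0.0, 0.13],"twist":[0.0, 0.0, 0.0]}, {"travel":[0.0, -0.01, 0.14],"twist":[0.0, 0.0, 0.0]}, {"travel":[0.01, 0.0, 0.13],"twist":[0.01, 0.0, 0.0]}]
S 24 [ 63. -32.  11.] [435 214   6   5]
S 23 [ 50. -31.  11.] [442 214   5   6]
S 49 [56. 29. 11.] [435 243  11   6]
```

All four small balls are in the tub: two at y≈−31 mm, and two touching at y≈29 mm. Setting the scoop down.

Call:
move_arm --moves '[{"travel": [0,0,0.2],"twist": [0,0,0]},{"travel": [0,0,0.2],"twist": [0,0,0]},{"travel": [0,0,0.17],"twist": [0,0,0]},{"travel": [0,0,0.06],"twist": [0,0,0]},{"travel": [0,0,0.03],"twist": [0,0,0]},{"travel": [0,0,0],"twist": [0,0,0]},{"travel": [0,0,0],"twist": [0,0,0]}]'

```text
t: 23.65
eef_pos: [0.5362, 0.2967, 0.1674]
eef_rot: [[-0.044, 0.999, 0.001], [0.999, 0.044, 0.0], [0.0, 0.001, -1.0]]
ft_force: [0.8, 0.6, -2.2]
width: 0.0152
grip_force: 88.0
```

```bash
python3 - <<'E'
from h import *
where();s=get_state();R=s['eef_rot']@np.diag([1,-1,-1.]);print(s['eef_pos']-R@G)
E
```

```text
t 23.65 in tub mm [593.6  10.9   6. ] head 92.5 lip 0.0 F [ 0.8  0.6 -2.2] w 0.015165800195131992
[0.53365834 0.38067034 0.00602106]
```

Call:
move_arm --moves '[{"travel": [0,0,0.02],"twist": [0,0,0]},{"travel": [0,0,0.02],"twist": [0,0,0]},{"travel": [0,0,0.01],"twist": [0,0,0]},{"travel": [0,0,0],"twist": [0,0,0]},{"travel": [0,0,0],"twist": [0,0,0]}]'

```text
t: 24.28
eef_pos: [0.5362, 0.2965, 0.1644]
eef_rot: [[-0.044, 0.999, 0.0], [0.999, 0.044, -0.0], [-0.0, 0.0, -1.0]]
ft_force: [-1.5, -2.0, 5.5]
width: 0.0146
grip_force: 89.3
```

The contact force and height match those at the first grasp, so the scoop is on its mat. Releasing and rising clear.

Call:
move_arm --moves '[{"travel": [0,0,0],"twist": [0,0,0]},{"travel": [0,0,0],"twist": [0,0,0]},{"travel": [0,0,0],"twist": [0,0,0]},{"travel": [0,0,0],"twist": [0,0,0]},{"travel": [0,0,0],"twist": [0,0,0]},{"travel": [0,0,0],"twist": [0,0,0]}]' --claw 1

```text
t: 25.02
eef_pos: [0.5361, 0.2966, 0.1641]
eef_rot: [[-0.044, 0.999, 0.0], [0.999, 0.044, -0.0], [-0.0, 0.0, -1.0]]
ft_force: [0.3, 0.6, 0.3]
width: 0.0851
grip_force: 0.0
```

Call:
move_arm --moves '[{"travel": [0,0,-0.2],"twist": [0,0,0]},{"travel": [0,0,-0.4],"twist": [0,0,0]},{"travel": [0,0,-0.6],"twist": [0,0,0]},{"travel": [0,0,-0.6],"twist": [0,0,0]},{"travel": [0,0,-0.4],"twist": [0,0,0]},{"travel": [-0.5,0,0],"twist": [0,0,0]},{"travel": [-0.5,0,0],"twist": [0,0,0]},{"travel": [0,0,0],"twist": [0,0,0]},{"travel": [0,0,0],"twist": [0,0,0]}]'

```text
t: 26.15
eef_pos: [0.5388, 0.237, 0.2967]
eef_rot: [[-0.044, 0.999, 0.001], [0.999, 0.044, 0.0], [0.0, 0.001, -1.0]]
ft_force: [-0.4, 0.7, -0.4]
width: 0.085
grip_force: 0.0
```

```bash
python3 - <<'E'
from h import *
where();s=get_state();print(s['eef_pos'])
C=cam('wrist');I=C[0].astype(int);r,g,b=I[...,0],I[...,1],I[...,2]
o=np.array([.5337,.3807,.003])
P=[o+Rs(92.5,0)@np.array(p)/1000 for p in([45,40,1.5],[45,-40,1.5],[45,0,1.5],[-46,46,28],[-46,-46,28],[-87,0,133.6])]
print(proj(C,P).round().tolist())
y=(r>120)&(g>90)&(b<90)
for x in blobs(y,60):print('yellow',x[0].round(),x[1].tolist())
q=proj(C,P)
for p in q[:5].round().astype(int):  # brightness about predicted tips / wall ends
    if 8<p[1]<390: print(p,[int(v) for v in I[p[1]-7:p[1]+8,p[0]-2:p[0]+3].min(2).max(1)])
dishwhite('scene',thr=80);dishwhite('top',thr=80);balls()
E
```

```text
t 26.15 in tub mm [534.2   4.4 135.3] head 92.5 lip 0.0 F [-0.4  0.7 -0.4] w 0.08498490176788066
[0.53881143 0.23700496 0.29669337]
[[282.0, -26.0], [364.0, -26.0], [323.0, -26.0], [277.0, 73.0], [370.0, 73.0], [324.0, 125.0]]
yellow [322. 117.] [312, 82, 21, 69, 1297]
[277  73] [148, 146, 148, 145, 146, 144, 149, 153, 155, 148, 114, 69, 66, 64, 67]
[370  73] [111, 110, 107, 103, 98, 96, 97, 97, 111, 122, 119, 93, 70, 69, 69]
scene dish px (288, 185, 56, 36)
   [302. 191.] [37, 24, 76] [-69.  53.  17.]
   [322. 200.] [22, 15, 190] [-2. 43. 17.]
top dish px (247, 187, 75, 74)
   [284. 187.] [14, 1, 14] [79.  4. 18.]
   [265. 196.] [29, 27, 128] [59. 43. 18.]
   [273. 235.] [49, 56, 1569] [-20.  25.  18.]
S 23 [ 63. -32.  11.] [435 214   6   5]
S 22 [ 50. -31.  11.] [442 215   5   5]
S 49 [56. 29. 11.] [435 243  11   6]
```

```bash
python3 -c "
from h import *
print(workorder.close_job())"
```

```text
the job is handed in; nothing more can be done
None
```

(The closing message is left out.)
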